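Unbolt and open the bamboo key box

ROBOT

A 7-joint arm with a two-finger parallel gripper is mounted at the origin on the work surface. World frame = base frame: x ahead of the robot, y to its left, z up, the work surface at z = 0. Lengths are in m, angles in rad, forces in N, time in s.
With the tool pointing down it reaches from about 0.4 to 0.85 m from the base axis. Payload 4.4 kg.
Tool frame: the origin (TCP) lies midway between the tips of the shut fingers; the grasp point (between the pads) lies bot.grip_depth behind it (bot.grip_depth is the distance from the TCP to the grasp point, in m); z points along the fingers, y is the line along which they close (so a half turn about z gives the same grasp; the last joint's range is limited). The gripper opens to 94 mm and grips with 3 to 60 N. Pads are 16 mm wide; open, the fingers measure 119 mm over their backs; the gripper's body (75 mm by 177 mm) begins 78 mm behind the grasp point.
Start: joints at [1.055, 0.628, 0.038, 1.517, -0.027, 0.996, -0.02], TCP at [0.283, -0.585, 0.18] pointing down, gripper open.
Joint ranges: [-3.06, 3.06], [-0.37, 2.12], [-1.25, 1.32], [0.18, 2.47], [-1.1, 4.24], [0.23, 1.98], [-2.94, 2.94]. Speed limits (rad/s): [2.57, 2.57, 3.14, 3.14, 3.14, 3.14, 3.14].

INTERFACE

Orientations are given as a unit quaternion [w, x, y, z].
In Python, from workcell import bot gives the robot as it stands.
- The arm moves only by the tool apply_moves, never from a script. Its argument "targets" is text: rows parted by semicolons, each of 5 numbers parted by spaces: the closure, from 0 (fully open) to 1 (shut), then the shift along the tool's x, y, z scaled (see below), then the turn about the tool's z scaled (see below). In form: gripper x y z roll; .... A call has 1 to 12 rows; each row is the pose to reach, as a shift and turn from the pose commanded when the call began, along the tool's axes at that moment; what a row does not reach only later rows make up. The controller multiplies each number of a shift by 0.3 m and each number of a turn by 120 degrees. A row lasts 1/8 s, in which the tool goes at most 62.5 mm and 10.7 degrees, less where a joint would pass 70% of its speed; a pose out of reach is approached as far as the arm can. A call with a number of a shift or a turn outside -1 to 1 is refused whole. A call with a gripper value outside its range is refused whole. The fingers move at their own pace and stop on an object; the grip force is fixed at half the most. Time passes only in rows, so rows that repeat a pose let the fingers close. It gives the time, the measured TCP pose, the force, the opening and the grip force at its end, in the units of the state.
- bot.sense(): the state, without advancing time (a new reading comes with each control period).
- bot.grab_frame(name): name is "scene" or "top"; returns a dict with "image" (384x512x3 uint8, red, green, blue), "depth" (384x512 float32, m along the optical axis (not along the pixel's ray), 0 where there is no reading), "mtx" (3x3 intrinsics, pixels), "distortion" ([k1, k2, p1, p2, k3] as OpenCV has them; the pictures are not rectified), "R" (3x3) and "t" (3): a world point X has camera coordinates R X + t. Camera axes: x right, y down, z forward; pixel columns grow to the right and rows downward; lengths in m; the calibration is good to about 2 mm. A picture is of the moment at which its call begins.
- bot.hand_in(): hands the job in; it is judged then, once.
Trained networks look in a picture, given as the dict that the camera call returned (one of the last four; its "shot" number tells which), for a name from the list of things; names that differ only in an ending like _2 or _b are one class to them, and where a whole thing is asked for, a point or a joint stands for the part that bears it (a point fixed in the world has none). Each returns a list of dicts, best first, with "score" (0 to 1); they miss things now and then, are a little off and sometimes report something else, mostly with a low value. They report only what shows in the picture. A call takes as long as a camera call.
- bot.look_for(name, picture): "xyz" ([x, y, z] in m, in world coordinates, good to about 4 mm: the middle of the surface that is visible of it).
The state is a dict: "time": time; "qpos": joint angles; "dq": joint speeds; "joint_efforts": joint torques, N m; "eef_pos": TCP position; "tcp_rot": TCP orientation; "contact_force": force on the tool from outside, world axes, zero at the start; "ft_torque": the same for the moment, N m; "finger_gap": finger opening in m; "grip_force": force on a finger pad.
Only numpy, scipy, OpenCV 4.12 (cv2) and the standard library are available. Lean on these libraries where they do the work, as an engineer would, in place of code of your own. Each camera call takes 0.05 s, during which the arm holds its last target. There are 200 camera calls.

TASK

Open the pale bamboo key box on the shelf so that the keys can be taken: draw its red-knobbed bolt fully back first, then slide the lid fully open by its chrome knob, and let go, leaving the bolt drawn. Do not touch the dark wooden box of the same build, which stays bolted and shut.

Things in the scene. Friction and masses are not known exactly. Their poses are not given: they have to be found in the camera images.
- key_bolt (a joint): Bolt of the pale bamboo box, a steel bar 67 x 16 x 8 mm lying on the box's deck, with a red knob. Value in m: 0 (up to 0.004 at the start) = shut, its tip reaches 16 to 20 mm across the lid's path just ahead of the leading edge and stops it; 0.030 = fully drawn, at its end stop. The lid is clear of it from 0.020 on. Stays where left; light friction, about 1.2 N.
- key_lid (a joint): Sliding lid of the bamboo box, a light plywood plate 77 x 98 x 6 mm with a chrome knob. Value in m: 0 = shut (up to 0.002 at the start), 0.090 = fully open, at its end stop. While the bolt is shut it can move only about 4 mm. Stays where left; light friction, about 1.5 N.
- key_bolt_knob (a point): Centre, half-way up, of the red upright knob of the bamboo box's bolt: 14 mm along x, 24 mm along y, 40 mm tall (top 20 mm above this point, the steel bar 20 mm below it, the box's deck 28 mm below it). Axes are the box's own, z up; the bolt draws back (unlocks) along this -x, towards the robot's side, away from the lid.
- key_lid_knob (a point): Centre, half-way up, of the chrome upright knob of the bamboo box's lid: 36 mm along x, 14 mm along y, 40 mm tall (top 20 mm above this point, lid surface 20 mm below it). Axes are the box's own, z up; the lid opens along this +y. With both slides shut, the bolt knob's centre is at x -68.5 mm, y +61 mm, z +2 mm from here. The box is fixed, 140 mm (x) by 220 mm (y), deck 55 mm above the shelf.
- tea_box: The dark wooden box, same shape, size, knobs and colours of knobs as the bamboo box, fixed to the shelf; not to be touched. Origin at the centre of its underside; 140 mm along its x, 220 mm along its y, 55 mm high, knob tops 104 mm above the shelf, its lid knob at x +24, y -53 mm and its bolt knob at x -45, y +8 mm from the origin.

How it is judged:
By the outcome, as a careful person would: the job done as asked, in the order asked, and still so for the second after the job is handed in, with the robot touching nothing.
It also fails if it takes over 48 s, if anything falls off the work surface, if the arm or the gripper's body presses on something with over 40 N, if the wrist force passes 120 N, or if a joint passes its speed limit or range.

## Working session

There is one attempt and no reset: what is moved stays moved. The work goes in short steps, Python scripts to look and compute and a tool call to move; the robot and the scene stay as the last step left them, time stands still between calls to the robot, and variables do not carry over. Pictures are saved under pics/ and viewed, at most 10 in all, crops included, and the job is handed in when it is done.

Besides the shell and the picture viewer there is one more tool, called by a JSON object that holds its "name" and its "arguments". apply_moves: Moves the arm, as the interface text tells. Its arguments: {"type":"object","properties":{"targets":{"type":"string"}},"required":["targets"]}

```bash
mkdir -p pics
python3 - <<'E'
from workcell import bot
import cv2,numpy as np
s=bot.sense();print(s['time'],s['eef_pos'],s['tcp_rot'],s['finger_gap'],bot.grip_depth)
ims=[]
for n in("scene","top"):
    p=bot.grab_frame(n);cv2.imwrite(f"pics/{n}0.png",p["image"][:,:,::-1])
    for k in("key_bolt_knob","key_lid_knob","key_bolt","key_lid","tea_box"):
        print(n,k,[(np.round(d["xyz"],3).tolist(),round(d["score"],2)) for d in bot.look_for(k,p)[:3]])
E
```

```text
0.0 [ 0.28228856 -0.58471128  0.17906777] [-9.13591460e-04  9.74825395e-01  2.22967622e-01 -2.31218457e-04] 0.09441509200080614 0.0188
scene key_bolt_knob [([0.526, 0.225, 0.073], 0.48)]
scene key_lid_knob [([0.598, 0.168, 0.059], 0.8)]
scene key_bolt [([0.53, 0.229, 0.071], 0.65)]
scene key_lid []
scene tea_box [([0.569, -0.286, 0.054], 0.61)]
top key_bolt_knob [([0.532, 0.234, 0.067], 0.77)]
top key_lid_knob [([0.591, 0.171, 0.06], 0.79), ([0.534, 0.232, 0.066], 0.72)]
top key_bolt [([0.528, 0.234, 0.063], 0.47)]
top key_lid [([0.593, 0.168, 0.063], 0.93)]
top tea_box [([0.546, -0.258, 0.054], 0.6)]
```

View pics/scene0.png

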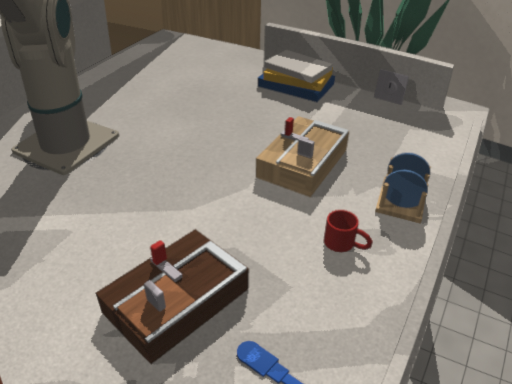

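View pics/top0.png

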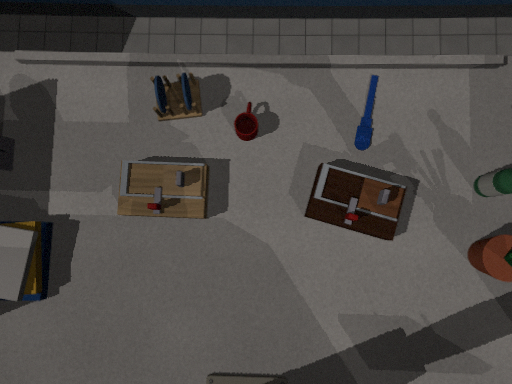

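The top view shows the bamboo box at cols 118–208, rows 160–218, with its lid knob at about (179,178) and its bolt knob at about (154,206). The dark box is at about (357,200). The next step is to get the knob positions and box yaw from depth.

```bash
cat > h.py <<'E'
from workcell import bot
import cv2,numpy as np
def cloud(p):
    d=p["depth"];h,w=d.shape
    g=np.stack(np.meshgrid(np.arange(w),np.arange(h)),-1).reshape(-1,1,2).astype(np.float64)
    n=cv2.undistortPoints(g,p["mtx"],np.array(p["distortion"]))[:,0]
    X=(np.c_[n,np.ones(len(n))]*d.reshape(-1,1)-p["t"])@p["R"]
    X[d.ravel()==0]=np.nan
    return X.reshape(h,w,3)
def knobs(p,lo=.07,show=True):
    X=cloud(p);m=(X[...,2]>lo)&(X[...,2]<.115)&(abs(X[...,0]-.57)<.12)&(abs(X[...,1]-.22)<.16)
    im=p["image"].astype(int);red=(im[...,0]>1.8*im[...,1])
    for nm,mm in(("bolt",m&red),("lid",m&~red)):
        q=X[mm]
        if len(q): print(nm,len(q),"med",np.round(np.median(q,0),4),"min",np.round(np.percentile(q,5,0),4),"max",np.round(np.percentile(q,95,0),4))
E
python3 - <<'E'
from h import *
for n in("scene","top"):
    p=bot.grab_frame(n);print(n);knobs(p)
    X=cloud(p)
    m=(X[...,2]>.035)&(X[...,2]<.07)&(abs(X[...,0]-.57)<.13)&(abs(X[...,1]-.22)<.17)
    q=X[m][:,:2].astype(np.float32);print(len(q),cv2.minAreaRect(q))
    print("shelf z",np.nanmedian(X[(abs(X[...,0]-.45)<.02)&(abs(X[...,1]-.2)<.05)][:,2]), "deck",np.nanmedian(X[m][:,2]))
    cv2.imwrite(f"pics/{n}1.png",cv2.resize(p["image"][(slice(110,200) if n=="scene" else slice(140,230)),(slice(240,360) if n=="scene" else slice(100,220)),::-1],None,fx=6,fy=6,interpolation=cv2.INTER_CUBIC))
E
```

```text
scene
bolt 100 med [0.5262 0.2265 0.0916] min [0.5194 0.2212 0.0721] max [0.5288 0.2409 0.1045]
lid 278 med [0.5909 0.1684 0.0888] min [0.5169 0.1654 0.0721] max [0.609  0.2267 0.1023]
3442 ((0.5691739320755005, 0.22478607296943665), (0.22537676990032196, 0.14308029413223267), 88.73056030273438)
shelf z -0.0005759857457546321 deck 0.055717430924806424
top
bolt 83 med [0.5205 0.2319 0.1022] min [0.5149 0.2242 0.0726] max [0.5277 0.2445 0.1056]
lid 140 med [0.5896 0.1713 0.0988] min [0.5734 0.1661 0.0748] max [0.6067 0.1815 0.1033]
4541 ((0.5686193704605103, 0.22587403655052185), (0.22236597537994385, 0.13936279714107513), 88.88610076904297)
shelf z 7.272210870906361e-05 deck 0.05652234224956423
```

View pics/top1.png

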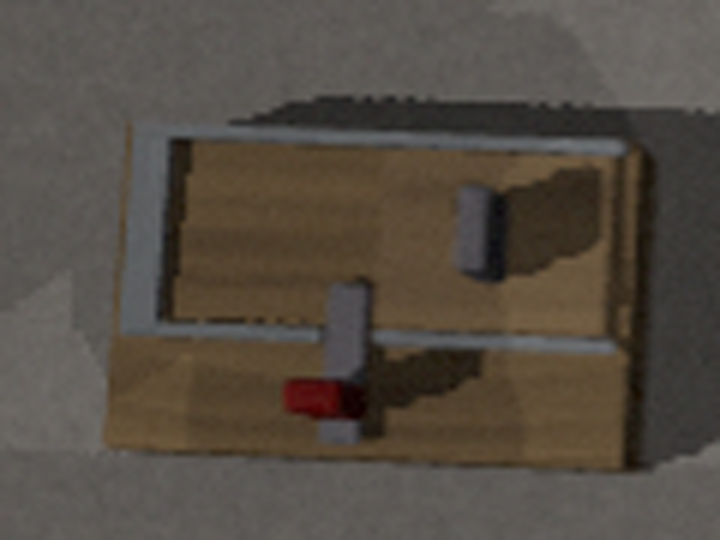

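Both cameras agree on the bamboo box: centre (0.569, 0.2255), yaw about -1.2°. That puts the bolt knob at about (0.522, 0.233, 0.083) and the lid knob at about (0.591, 0.172, 0.081). The crop shows the lid shut with the bolt lying across it. One tool orientation, x along the box's x, lets me grasp both knobs.

{"name": "apply_moves", "arguments": {"targets": "0 0 0 -0.2 0; 0 0.15 -0.15 -0.25 0.08; 0 0.3 -0.3 -0.25 0.16; 0 0.45 -0.45 -0.25 0.228; 0 0.6 -0.6 -0.25 0.228; 0 0.75 -0.75 -0.25 0.228; 0 0.9 -0.9 -0.25 0.228; 0 1 -1 -0.25 0.228; 0 1 -1 -0.25 0.228; 0 1 -1 -0.25 0.228"}}

```text
time: 1.95
eef_pos: [0.4222, -0.1856, 0.2552]
tcp_rot: [0.0, 1.0, -0.014, 0.0]
contact_force: [-0.1, -0.7, -0.3]
finger_gap: 0.0941
grip_force: 0.0
```

{"name": "apply_moves", "arguments": {"targets": "0 0.06 -0.2 0 0; 0 0.12 -0.4 0 0; 0 0.18 -0.6 0 0; 0 0.24 -0.8 0 0; 0 0.293 -1 0 0; 0 0.293 -1 0 0; 0 0.293 -1 0 0"}}

```text
time: 2.82
eef_pos: [0.5188, 0.1102, 0.2546]
tcp_rot: [0.001, 1.0, -0.015, -0.0]
contact_force: [0.2, 0.6, 0.3]
finger_gap: 0.0936
grip_force: 0.0
```

{"name": "apply_moves", "arguments": {"targets": "0 0 -0.2 0 0; 0 0 -0.405 0 0; 0 0 -0.405 0 0; 0 0 -0.405 0.15 0; 0 0 -0.405 0.3 0; 0 0 -0.405 0.42 0; 0 0 -0.405 0.42 0; 0 0 -0.405 0.42 0"}}

```text
time: 3.82
eef_pos: [0.5235, 0.2326, 0.1304]
tcp_rot: [-0.0, 1.0, -0.015, 0.001]
contact_force: [-0.1, -0.3, 0.7]
finger_gap: 0.0939
grip_force: 0.0
```

Run:
```python
from h import *
s=bot.sense();print(s['time'],s['eef_pos'],s['tcp_rot'])
p=bot.grab_frame("scene");knobs(p)
cv2.imwrite("pics/s2.png",cv2.resize(p["image"][60:210,220:400,::-1],None,fx=4,fy=4))
```

```text
3.825 [0.52348227 0.23261853 0.13042838] [-6.37199986e-05  9.99883303e-01 -1.52395284e-02  1.06454161e-03]
bolt 100 med [0.5262 0.2263 0.0909] min [0.5197 0.2212 0.0717] max [0.5287 0.2388 0.1042]
lid 276 med [0.5903 0.1686 0.0892] min [0.5172 0.1653 0.0722] max [0.6083 0.228  0.1023]
```

View pics/s2.png

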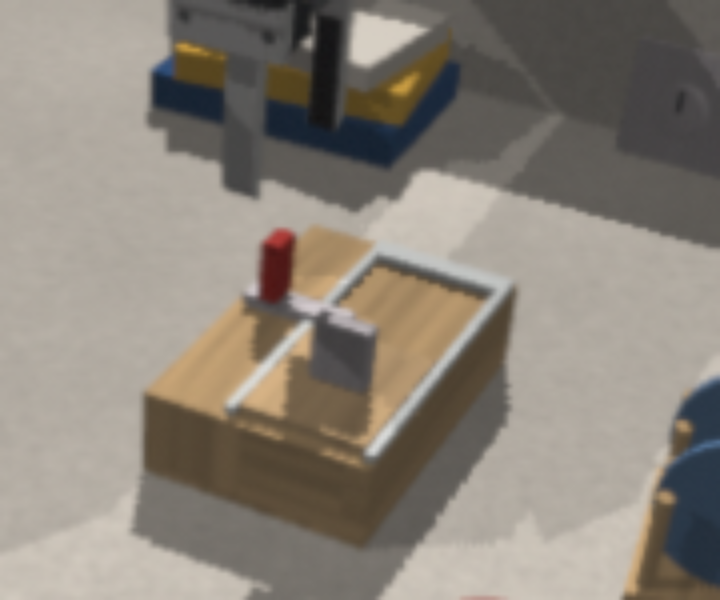

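The picture shows the fingers straddling above the red knob, with tips at crop (240,190) and (325,125) and the knob top at (278,235). I'll check this by projecting the expected positions into the image before descending.

Run:
```python
from h import *
p=bot.grab_frame("scene")
P=np.array([[.5235,.2326,.1304],[.5235,.1856,.1304],[.5235,.2796,.1304],[.522,.233,.103],[.522,.233,.063]])
u=cv2.projectPoints(P,cv2.Rodrigues(p["R"])[0],p["t"],p["mtx"],np.array(p["distortion"]))[0][:,0]
print((u-[220,60])*4)
X=cloud(p);q=X[75:110,270:310].reshape(-1,3);q=q[(abs(q[:,1]-.23)<.07)&(abs(q[:,0]-.52)<.04)&(q[:,2]>.12)]
print(len(q),q[np.argsort(q[:,2])][:12].round(3))
```

```text
[[280.08649525 197.50242654]
 [244.1321336  232.94822747]
 [313.85149366 164.25753537]
 [275.09476119 237.78183954]
 [270.91968906 295.99313895]]
497 [[0.522 0.282 0.155]
 [0.516 0.283 0.156]
 [0.53  0.28  0.156]
 [0.522 0.185 0.156]
 [0.524 0.282 0.156]
 [0.53  0.184 0.157]
 [0.521 0.283 0.157]
 [0.534 0.278 0.158]
 [0.516 0.182 0.158]
 [0.53  0.28  0.159]
 [0.525 0.281 0.159]
 [0.533 0.28  0.159]]
```

The xy alignment is good. When open, the fingertips sit about 25 mm above the TCP and extend as they close, so descending to TCP z = 0.073 is safe.

{"name": "apply_moves", "arguments": {"targets": "0 0 0 0.1 0; 0 0 0 0.19 0; 0 0 0 0.19 0; 0.5 0 0 0.19 0; 1 0 0 0.19 0; 1 0 0 0.19 0; 1 0 0 0.19 0; 1 0 0 0.19 0; 1 0 0 0.19 0; 1 0 0 0.19 0; 1 0 0 0.19 0; 1 0 0 0.19 0"}}

```text
time: 5.42
eef_pos: [0.5219, 0.2353, 0.072]
tcp_rot: [-0.001, 1.0, -0.014, 0.0]
contact_force: [0.6, 3.0, -1.4]
finger_gap: 0.0235
grip_force: 30.0
```

The grasp holds: gap 24 mm, grip force 30 N. Now I'll draw the bolt.

{"name": "apply_moves", "arguments": {"targets": "1 -0.02 0 0 0; 1 -0.04 0 0 0; 1 -0.06 0 0 0; 1 -0.075 0 0 0; 1 -0.09 0 0 0; 1 -0.1 0 0 0; 1 -0.1 0 0 0; 1 -0.1 0 0 0"}}

```text
time: 6.42
eef_pos: [0.4944, 0.2358, 0.072]
tcp_rot: [-0.001, 1.0, -0.014, 0.002]
contact_force: [6.1, 5.0, -8.4]
finger_gap: 0.0235
grip_force: 30.0
```

{"name": "apply_moves", "arguments": {"targets": "1 -0.01 0 0 0; 1 -0.015 0 0 0; 1 -0.015 0 0 0; 1 -0.015 0 0 0"}}

```text
time: 6.92
eef_pos: [0.4943, 0.2358, 0.072]
tcp_rot: [-0.002, 1.0, -0.014, 0.006]
contact_force: [12.8, 4.2, -16.7]
finger_gap: 0.0234
grip_force: 30.0
```

The bolt is at its stop: the tool stays put while the reaction rises. I'll relax, release and lift.

{"name": "apply_moves", "arguments": {"targets": "1 0.016 0 0 0; 1 0.016 0 0 0; 0 0.016 0 0 0; 0 0.016 0 0 0; 0 0.016 0 0 0; 0 0.016 0 0 0; 0 0.016 0 0 0; 0 0.016 0 -0.1 0; 0 0.016 0 -0.25 0; 0 0.016 0 -0.25 0; 0 0.016 0 -0.25 0"}}

```text
time: 8.3
eef_pos: [0.4918, 0.2347, 0.1466]
tcp_rot: [0.0, 1.0, -0.014, -0.0]
contact_force: [1.0, -0.8, -0.6]
finger_gap: 0.0942
grip_force: 0.0
```

Run:
```python
from h import *
s=bot.sense();print(s['time'],s['eef_pos'],s['tcp_rot'],s['finger_gap'])
p=bot.grab_frame("scene");knobs(p)
cv2.imwrite("pics/s3.png",cv2.resize(p["image"][60:210,220:400,::-1],None,fx=4,fy=4))
```

```text
8.3 [0.49175373 0.2346706  0.14659382] [ 2.10645554e-04  9.99903920e-01 -1.38569698e-02 -3.00584567e-04] 0.09418255463040018
bolt 101 med [0.4984 0.2273 0.0906] min [0.4914 0.2223 0.0729] max [0.5011 0.2397 0.1043]
lid 270 med [0.5911 0.1683 0.0889] min [0.4899 0.165  0.0724] max [0.6088 0.226  0.1019]
```

View pics/s3.png

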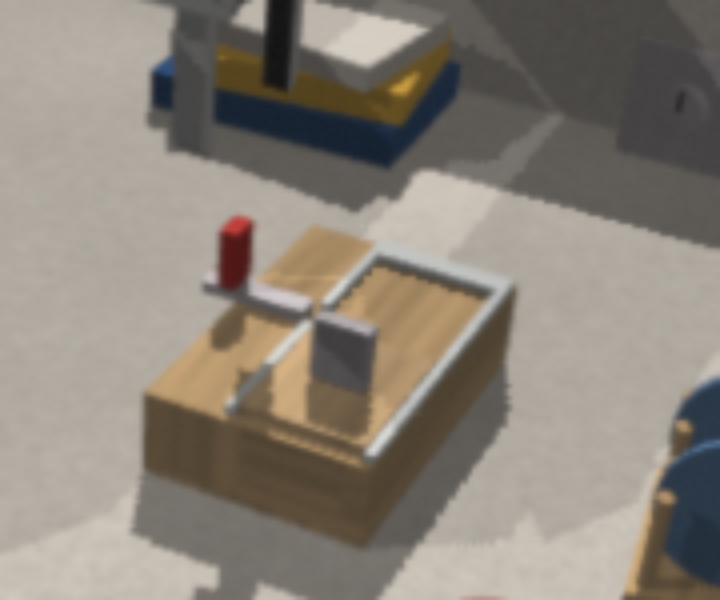

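The crop shows the bolt clear of the lid: it has retreated 28 mm and the knob is now at (235,250). Next is the lid knob at about (0.590, 0.172).

{"name": "apply_moves", "arguments": {"targets": "0 0.17 0.1 0 0; 0 0.333 0.2 0 0; 0 0.333 0.2 0 0; 0 0.333 0.2 0.12 0; 0 0.333 0.2 0.24 0; 0 0.333 0.2 0.24 0; 0.5 0.333 0.2 0.24 0; 1 0.333 0.2 0.24 0; 1 0.333 0.2 0.24 0; 1 0.333 0.2 0.24 0; 1 0.333 0.2 0.24 0; 1 0.333 0.2 0.24 0"}}

```text
time: 9.85
eef_pos: [0.5905, 0.1722, 0.0751]
tcp_rot: [-0.0, 1.0, -0.014, 0.0]
contact_force: [1.4, 0.0, 0.8]
finger_gap: 0.0375
grip_force: 0.0
```

{"name": "apply_moves", "arguments": {"targets": "1 0 0 0 0; 1 0 0 0 0; 1 0 0 0 0; 1 0 0 0 0"}}

```text
time: 10.35
eef_pos: [0.5904, 0.173, 0.0749]
tcp_rot: [-0.0, 1.0, -0.014, 0.0]
contact_force: [0.4, 2.1, -0.3]
finger_gap: 0.0118
grip_force: 30.0
```

{"name": "apply_moves", "arguments": {"targets": "1 0 -0.04 0 0; 1 0 -0.08 0 0; 1 0 -0.12 0 0; 1 0 -0.16 0 0; 1 0 -0.2 0 0; 1 0 -0.24 0 0; 1 0 -0.27 0 0; 1 0 -0.3 0 0; 1 0 -0.3 0 0; 1 0 -0.3 0 0"}}

```text
time: 11.6
eef_pos: [0.5924, 0.263, 0.0749]
tcp_rot: [-0.001, 1.0, -0.014, -0.0]
contact_force: [-2.9, 0.2, 1.5]
finger_gap: 0.0124
grip_force: 30.0
```

{"name": "apply_moves", "arguments": {"targets": "1 0 -0.01 0 0; 1 0 -0.015 0 0; 1 0 -0.015 0 0; 1 0 -0.015 0 0"}}

```text
time: 12.1
eef_pos: [0.5924, 0.2631, 0.0749]
tcp_rot: [0.002, 1.0, -0.015, -0.001]
contact_force: [-4.7, -5.5, 5.3]
finger_gap: 0.0118
grip_force: 30.0
```

The lid has moved 90 mm and is at its end stop. I'll relax, release, lift well clear and check.

{"name": "apply_moves", "arguments": {"targets": "1 0 0.012 0 0; 1 0 0.012 0 0; 0 0 0.012 0 0; 0 0 0.012 0 0; 0 0 0.012 0 0; 0 0 0.012 0 0; 0 0 0.012 0 0; 0 0 0.012 -0.15 0; 0 0 0.012 -0.35 0; 0 0 0.012 -0.5 0; 0 0 0.012 -0.5 0; 0 0 0.012 -0.5 0"}}

```text
time: 13.6
eef_pos: [0.5924, 0.2628, 0.2243]
tcp_rot: [0.0, 1.0, -0.014, -0.0]
contact_force: [0.1, -0.4, -0.4]
finger_gap: 0.0941
grip_force: 0.0
```

Run:
```python
from h import *
s=bot.sense();print(s['time'],s['eef_pos'],s['finger_gap'],s['contact_force'])
p=bot.grab_frame("scene");knobs(p)
cv2.imwrite("pics/s4.png",cv2.resize(p["image"][60:210,220:400,::-1],None,fx=4,fy=4))
```

```text
13.6 [0.59238812 0.26279489 0.22432295] 0.09409640445739258 [ 0.07660283 -0.40978281 -0.42385486]
bolt 100 med [0.4976 0.2273 0.0904] min [0.4916 0.2218 0.0723] max [0.5009 0.2416 0.1037]
lid 257 med [0.593  0.2569 0.09  ] min [0.4895 0.2258 0.0719] max [0.6109 0.2653 0.1025]
```

View pics/s4.png

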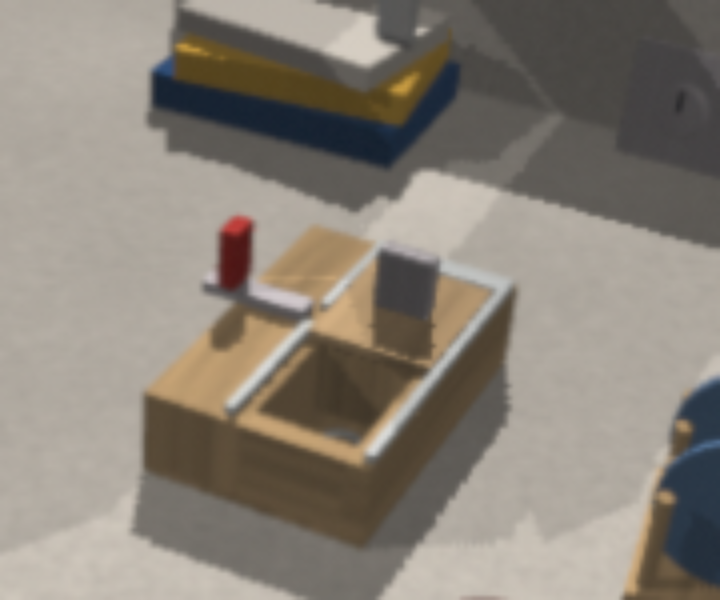

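The box is open with the compartment showing: the lid knob is at crop (405,280), against the far stop, and the bolt is still drawn. The gripper is clear.

```bash
python3 -c "
from workcell import bot
print(bot.hand_in())"
```

```text
the job is handed in; nothing more can be done
None
```

I drew the bamboo box's bolt fully back to its stop, then slid the lid fully open to its stop. The gripper let go and is clear, the dark box was not touched, and the job was handed in at about 14 s.

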